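Set out the measuring cup and open the nut jar

ROBOT

A 6-joint arm with a two-finger parallel gripper is mounted at the origin on the work surface. World frame = base frame: x ahead of the robot, y to its left, z up, the work surface at z = 0. Lengths are in m, angles in rad, forces in N, time in s.
With the tool pointing down it reaches from about 0.275 to 0.85 m from the base axis. Payload 5.2 kg.
Tool frame: the origin (TCP) lies at the very end of the fingers, on their centre line; the grasp point (between the pads) lies 19 mm behind it; z points along the fingers, x is the direction in which the jaws open and shut, and the axes are right-handed (so a half turn about z gives the same grasp; the last joint's range is limited). The gripper opens to 85 mm and grips with 20 to 120 N. Pads are 22 mm wide; open, the fingers measure 114 mm over their backs; the gripper's body (76 mm by 85 mm) begins 54 mm behind the grasp point. The pads swing forward as they close: fully open they stand 13 mm farther back than shut.
Start: joints at [-1.46, 0.259, 1.535, -0, 1.348, -0.203], TCP at [0.17, -0.523, 0.231] pointing down, gripper open.
Joint ranges: [-3.14, 3.14], [-0.91, 2.08], [0.19, 2.58], [-1.22, 4.36], [0.22, 2.71], [-3.12, 3.12]. Speed limits (rad/s): [2.57, 2.57, 3.14, 3.14, 3.14, 3.14].

INTERFACE

Orientations are given as a unit quaternion [x, y, z, w].
In Python, from station import arm gives the robot as it stands.
- The arm moves only by the tool servo_tool, never from a script. Its argument "steps" is text: rows parted by semicolons, each of 6 numbers parted by spaces: the shift along the tool's x, y, z as a fraction of full scale, then the turn, a rotation vector about the tool's x, y, z as a fraction of full scale. A call has 1 to 10 rows; each row shifts and turns the commanded pose from where the row before left it, along the tool's axes as they then stand; what a row does not reach is not made up. Full scale, the value 1, is 0.4 m for a shift and pi/4 rad for a turn. A row lasts 1/10 s, in which the tool goes at most 50 mm and 8.59 degrees, less where a joint would pass 70% of its speed; a pose out of reach is approached as far as the arm can. A call with a number of a shift or a turn outside -1 to 1 is refused whole. A call with a gripper value outside its range is refused whole. "gripper" is the opening, from 0 (shut) to 1 (fully open), set as the call begins (left out, the last holds). The fingers move at their own pace and stop on an object; "grip_force" is the grip in N (left out, the last holds). Time passes only in rows, so rows that do not move let the fingers close. It gives the time, the measured TCP pose, the force and the opening at its end, in the units of the state.
- arm.sense(): the state, without advancing time (a new reading comes with each control period).
- arm.read_camera(name): name is "scene" or "top" or "wrist"; returns a dict with "color" (400x640x3 uint8, red, green, blue), "range_z" (400x640 float32, m along the optical axis (not along the pixel's ray), 0 where there is no reading), "K" (3x3 intrinsics, pixels), "distortion" ([k1, k2, p1, p2, k3] as OpenCV has them; the pictures are not rectified), "origin" and "rotation" of the camera in the world. Camera axes: x right, y up, looking along -z (the intrinsics and any distortion apply to the point x, -y, -z); pixel columns grow to the right and rows downward; lengths in m; the calibration is good to about 2 mm. A picture is of the moment at which its call begins.
- arm.hand_in(): hands the job in, once; it reports no verdict.
Trained networks look in a picture, given as the dict that the camera call returned (one of the last four; its "shot" number tells which), for a name from the list of things; names that differ only in an ending like _2 or _b are one class to them, and where a whole thing is asked for, a point or a joint stands for the part that bears it (a point fixed in the world has none). Each returns a list of dicts, best first, with "conf" (0 to 1); they miss things now and then, are a little off and sometimes report something else, mostly with a low value. They report only what shows in the picture. A call takes as long as a camera call.
- arm.recognise(picture, label): "rect" ([centre column, centre row, width, height] in pixels, round what is visible of it).
- arm.place_of(picture, label): "xy" ([column, row] in pixels: a listed point, or the origin of a listed thing).
The state is a dict: "time_s": time; "q": joint angles; "dq": joint speeds; "joint_efforts": joint torques, N m; "ee_pos": TCP position; "orientation": TCP orientation; "force": force on the tool from outside, world axes, zero at the start; "ft_torque": the same for the moment, N m; "finger_gap": finger opening in m.
Only numpy, scipy, OpenCV 4.12 (cv2) and the standard library are available. Lean on these libraries where they do the work, as an engineer would, in place of code of your own. Each camera call takes 0.05 s, during which the arm holds its last target. There are 200 camera calls.

TASK

Get ready to measure out some nuts: lift the small steel measuring cup up and off the front wire of the dish drainer and stand it upright in the middle of the round cork mat. Then unscrew the tight steel lid of the square nut jar while the jar stays put in its well of the wooden caddy, and once the thread lets go lift the lid straight up, two or three centimetres clear of the jar. Finish holding the lid still and level there, right over the open jar, and leave everything else as it stands.

Things in the scene. Friction and masses are not known exactly. Their poses are not given: they have to be found in the camera images.
- rack: Steel-wire dish drainer on a grey drip tray, fixed, 300 x 420 x 140 mm, three white plates on edge in its +y half (tops 220 mm high). Origin: centre of its underside; its front faces its own -x. Its top front wire (8 mm thick, along its y, at x = -130 mm) has its axis 135 mm up; a parallel wire at 90 mm steadies the back of the hanging cup.
- cup: Stainless measuring cup, about 120 g, round, 56 mm outside diameter, 70 mm tall, 2.5 mm wall, open on top. It hangs upright by the hook on its back (its +x side) over the drainer's top front wire, on the robot's side of it, in the drainer's -y half, its axis about 35 mm before the wire, its bottom about 72 mm above the worktop. Origin: centre of its underside, z up along its axis.
- cup_hook (a point): Middle of the bend of the cup's hook: a steel strap 22 mm wide, 3 mm thick, that runs up the cup's back (+x), over the wire flush with the rim and down again; it stands out to 44 mm from the cup's axis and its tail ends 21 mm below the rim. This point: 36 mm along the cup's +x, 67 mm above its underside. To unhook, lift the cup at least 25 mm, then move it along the drainer's -x.
- mat: Round cork mat, fixed, 130 mm across, 6 mm thick. Origin: centre of its underside, so a cup standing on it has its underside 6 mm above this origin.
- caddy: Wooden jar caddy, fixed, 94 x 294 x 50 mm, with three square wells in a row along its y, 100 mm apart, each 70 x 70 mm and 40 mm deep (floor 10 mm up). Origin: centre of its underside. A well keeps a square jar from turning by more than about 0.06 rad. Nut jar, amber bottle and salt pot stand in the wells in any order.
- jar: Nut jar of clear glass with brown nuts inside, about 450 g, loose in one well of the caddy: body 66 mm square and 70 mm tall, then a round neck 47 mm across (54 mm over its thread) up to the rim, 92 mm above its underside. Origin: centre of its underside, z up.
- jar_mouth (a point): Centre of the nut jar's mouth, level with its rim, 92 mm above the jar's underside, z up.
- lid: Screw lid of the nut jar: plain steel, 61 mm across, 18 mm tall, ribbed skirt, 50 g, the only broad steel lid in the caddy. Origin: centre of the lower edge of its skirt, z up. Screwed on, that edge lies 78 mm above the jar's underside (14 mm below the rim, 8 mm above the jar's shoulder).
- lid_top (a point): Centre of the lid's top, 18 mm above its lower edge. The lid unscrews counter-clockwise seen from above. It takes about 0.8 N m to start (grip it with 50 N or more), eases while it rises 1.4 mm, and comes free after 1.05 to 1.3 rad of turn, counting 0.06 rad of play of the jar in its well; beyond 1.6 rad its lugs bump the next thread rib. Pulled before it is free, it lifts the jar along.
- bottle: Bystander: amber glass bottle with a narrow neck and a cork, 62 mm square, 120 mm tall, in another well of the caddy. Origin: centre of its underside.
- saltpot: Bystander: white ceramic salt pot, round, 62 mm across, 64 mm tall with a dark wooden cover, in another well of the caddy. Origin: centre of its underside.
- mill: Bystander: dark wooden pepper mill, 52 mm across at the foot, 144 mm tall, loose on the worktop. Origin: centre of its underside.
- bowl: Bystander: blue ceramic bowl, 104 mm across, 42 mm tall, loose on the worktop. Origin: centre of its underside.
- spoon: Bystander: wooden spoon, 210 mm long, lying on the worktop. Origin: centre of its underside, x along it.
- timer: Bystander: round white and steel kitchen timer, 58 mm across, 52 mm tall, loose on the worktop. Origin: centre of its underside.
- mug: Bystander: white mug, 80 mm across and 88 mm tall, loose on the worktop. Origin: centre of its underside.

How it is judged:
By the outcome, as a careful person would: the job done as asked, in the order asked, and still so for the second after the job is handed in, while the arm keeps its last pose, push and grip.
It also fails if it takes over 51 s, if anything falls off the work surface, if the arm or the gripper's body presses on something with over 40 N, if the wrist force passes 120 N, or if a joint passes its speed limit or range.

## Working session

There is one attempt and no reset: what is moved stays moved. The work goes in short steps, Python scripts to look and compute and a tool call to move; the robot and the scene stay as the last step left them, time stands still between calls to the robot, and variables do not carry over. Pictures are saved under pics/ and viewed, about 8 in all and at most 12, crops included, and the job is handed in when it is done.

Besides the shell and the picture viewer there is one more tool, called after "Emit:" in YAML: its name, and indented under it one key for each argument. servo_tool: Moves the arm, as the interface text tells. Its arguments: {"type":"object","properties":{"steps":{"type":"string"},"gripper":{"type":"number"},"grip_force":{"type":"number"}},"required":["steps"]}

```bash
ls; mkdir -p pics; cat > h.py <<'E'
import numpy as np, cv2
from station import arm
from scipy.spatial.transform import Rotation as R
def cam(n,save=None):
    p=arm.read_camera(n)
    if save: cv2.imwrite('pics/'+save+'.png',p['color'][:,:,::-1])
    return p
def rays(p,uv):
    uv=np.asarray(uv,float).reshape(-1,1,2)
    n=cv2.undistortPoints(uv,np.array(p['K']),np.array(p['distortion'])).reshape(-1,2)
    return np.c_[n[:,0],-n[:,1],-np.ones(len(n))]@np.array(p['rotation']).T
def atz(p,uv,z):
    d=rays(p,uv); o=np.array(p['origin']); return o+d*((z-o[2])/d[:,2])[:,None]
def cloud(p):
    v,u=np.nonzero(p['range_z']>0)
    d=rays(p,np.c_[u,v]); return np.c_[u,v],np.array(p['origin'])+d*p['range_z'][v,u][:,None]
E
python3 - <<'E'
from h import *
for n in('scene','top'):
    p=cam(n,n+'0'); print(n,np.round(p['origin'],3))
    for l in 'rack cup cup_hook mat caddy jar jar_mouth lid lid_top bottle saltpot mill bowl spoon timer mug'.split():
        r=arm.place_of(p,l)
        if r: print(l,[(np.round(x['xy'],1).tolist(),round(x['conf'],2)) for x in r[:2]])
s=arm.sense();print(s)
E
```

```text
pics
scene [ 1.298 -0.047  0.698]
rack [([462.5, 284.4], 0.82)]
cup [([393.3, 210.8], 0.89)]
cup_hook [([406.0, 206.0], 0.86)]
mat [([326.2, 210.7], 0.73)]
caddy [([220.9, 232.6], 0.78), ([461.5, 281.6], 0.22)]
jar [([182.4, 235.4], 0.56), ([176.5, 204.9], 0.29)]
jar_mouth [([175.1, 202.5], 0.67)]
lid [([176.8, 207.7], 0.9)]
lid_top [([175.7, 203.4], 0.89)]
bottle [([259.2, 226.3], 0.58)]
saltpot [([220.3, 225.4], 0.95)]
mill [([327.7, 257.9], 0.88)]
bowl [([422.8, 186.3], 0.72), ([172.8, 205.1], 0.58)]
spoon [([251.5, 195.0], 0.62), ([172.8, 203.2], 0.23)]
timer [([378.4, 206.3], 0.56)]
mug [([255.1, 272.4], 0.79)]
top [ 0.275 -0.026  1.603]
rack [([228.5, 158.2], 0.6)]
cup [([268.0, 196.1], 0.85)]
cup_hook [([264.2, 180.3], 0.69)]
mat [([324.1, 227.5], 0.76), ([230.2, 269.7], 0.57)]
caddy [([403.4, 204.8], 0.7)]
jar [([432.1, 202.3], 0.44)]
jar_mouth [([369.2, 164.0], 0.7), ([442.2, 193.6], 0.63)]
lid [([444.8, 191.8], 0.73)]
lid_top [([438.4, 195.5], 0.68)]
bottle [([372.5, 209.9], 0.69)]
saltpot [([402.4, 202.4], 0.54)]
mill [([318.4, 173.4], 0.85)]
bowl [([231.9, 265.1], 0.92), 
[... 160 characters left out ...]
)]
{'time_s': 1.7, 'q': array([-1.45977926e+00,  2.58609454e-01,  1.53497395e+00,  7.89313809e-07,
        1.34799978e+00, -2.02774675e-01]), 'dq': array([-9.08714321e-04,  5.05836444e-04, -1.32051886e-03,  7.50766799e-04,
       -9.57834927e-05,  1.29566253e-03]), 'joint_efforts': array([ 7.00445635e-04, -4.45917249e+01, -2.90885800e+01, -2.54319821e-04,
        9.80561745e-04, -9.36855457e-06]), 'ee_pos': array([ 0.16980494, -0.52314989,  0.23131512]), 'orientation': array([ 8.08908916e-01, -5.87933980e-01,  3.47428094e-06,  3.23751849e-06]), 'force': array([-0.58253809,  0.20061288,  0.39485019]), 'ft_torque': array([0.04122703, 0.06263254, 0.01335042]), 'finger_gap': 0.08557061384053698}
```

View pics/scene0.png

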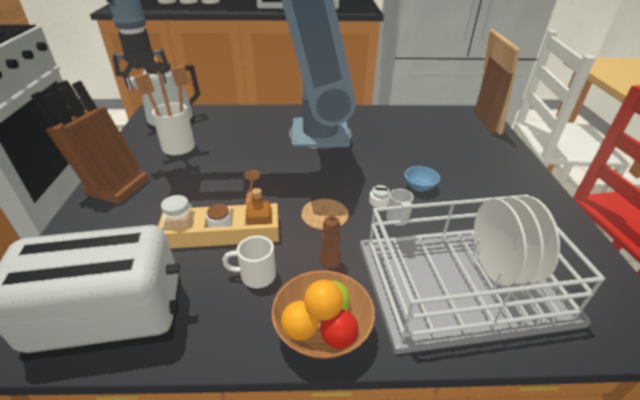

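View pics/top0.png

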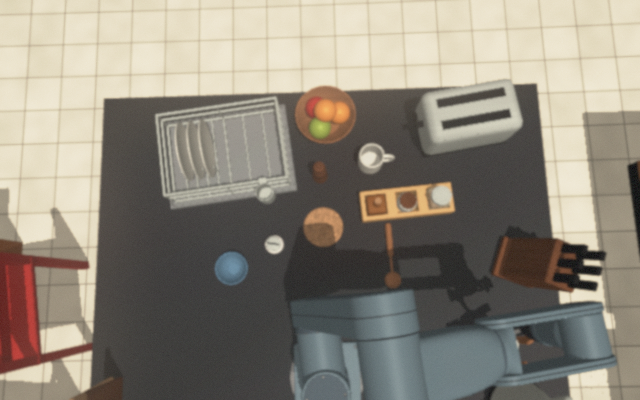

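```bash
python3 - <<'E'
from h import *
p=cam('top'); q=cam('scene')
np.save('top.npy',p,allow_pickle=True); np.save('scene.npy',q,allow_pickle=True)
def f(p,n,uv,z): print(n,np.round(atz(p,[uv],z)[0],3), 'dz',round(float(p['range_z'][int(uv[1]),int(uv[0])]),3))
f(p,'cup',(268,196.1),.07);f(p,'hook',(264.2,180.3),.139);f(p,'mat',(324.1,227.5),0);f(p,'lidtop',(438.4,195.5),.106)
f(p,'bottle',(372.5,209.9),.01);f(p,'salt',(402.4,202.4),.01);f(p,'caddy',(403.4,204.8),0);f(p,'mill',(318.4,173.4),0);f(p,'rack',(228.5,158.2),0);f(p,'bowl',(231.9,265.1),0)
f(q,'cup',(393.3,210.8),.07);f(q,'hook',(406,206),.139);f(q,'mat',(326.2,210.7),0);f(q,'lidtop',(175.7,203.4),.106);f(q,'timer',(378.4,206.3),0);f(q,'mug',(255.1,272.4),0);f(q,'mill',(327.7,257.9),0);f(q,'salt',(220.3,225.4),.01);f(q,'rack',(462.5,284.4),0)
for n,p in(('top',p),('scene',q)):
    uv,P=cloud(p)
    # heights map of lid level
    m=(P[:,2]>.1)&(P[:,2]<.115)&(P[:,1]>.1)
    print(n,'lid pts',m.sum(),np.round(P[m].mean(0),4) if m.sum() else '', np.round(P[m].min(0),3) if m.sum() else '',np.round(P[m].max(0),3) if m.sum() else '')
    m=(P[:,2]>.003)&(P[:,2]<.012)&(np.hypot(P[:,0]-.27,P[:,1]+.02)<.12)
    print('mat',m.sum(),np.round(P[m].mean(0),4))
E
```

```text
Traceback (most recent call last):
  File "h.py", line 13, in atz
    d=rays(p,uv); o=np.array(p['origin']); return o+d*((z-o[2])/d[:,2])[:,None]
  File "h.py", line 11, in rays
    return np.c_[n[:,0],-n[:,1],-np.ones(len(n))]@np.array(p['rotation']).T
           ~~~~~~~~~~~~~~~~~~~~~~~~~~~~~~~~~~~~~~^~~~~~~~~~~~~~~~~~~~~~~~~~
ValueError: matmul: Input operand 1 has a mismatch in its core dimension 0, with gufunc signature (n?,k),(k,m?)->(n?,m?) (size 4 is different from 3)
```

```bash
sed -i "s/np.array(p\['rotation'\]).T/R.from_quat(p['rotation']).as_matrix().T/" h.py; python3 - <<'E'
from h import *
p=np.load('top.npy',allow_pickle=True).item(); q=np.load('scene.npy',allow_pickle=True).item()
def f(p,n,uv,z): print(n,np.round(atz(p,[uv],z)[0],3), 'dz',round(float(p['range_z'][int(uv[1]),int(uv[0])]),3))
f(p,'cup',(268,196.1),.07);f(p,'hook',(264.2,180.3),.139);f(p,'mat',(324.1,227.5),0);f(p,'lidtop',(438.4,195.5),.106)
f(p,'bottle',(372.5,209.9),.01);f(p,'salt',(402.4,202.4),.01);f(p,'caddy',(403.4,204.8),0);f(p,'mill',(318.4,173.4),0);f(p,'rack',(228.5,158.2),0);f(p,'bowl',(231.9,265.1),0)
f(p,'timer',(274,244),.05);f(p,'mug',(369.3,159),.04)
print()
f(q,'cup',(393.3,210.8),.07);f(q,'hook',(406,206),.139);f(q,'mat',(326.2,210.7),0);f(q,'lidtop',(175.7,203.4),.106);f(q,'timer',(378.4,206.3),0);f(q,'mug',(255.1,272.4),0);f(q,'mill',(327.7,257.9),0);f(q,'salt',(220.3,225.4),.01);f(q,'rack',(462.5,284.4),0)
for n,p in(('top',p),('scene',q)):
    uv,P=cloud(p)
    def s(t,m): print(n,t,m.sum(),*(np.round(x,3) for x in (P[m].mean(0),P[m].min(0),P[m].max(0))) if m.sum() else '')
    s('lid',(P[:,2]>.1)&(P[:,2]<.115)&(np.hypot(P[:,0]-.42,P[:,1]+.42)<.09))
    s('mat',(P[:,2]>.003)&(P[:,2]<.012)&(np.hypot(P[:,0]-.33,P[:,1]+.03)<.09))
E
```

```text
cup [0.572 0.171 0.07 ] dz 1.56
hook [0.608 0.174 0.139] dz 1.492
mat [ 0.473 -0.005  0.   ] dz 1.613
lidtop [ 0.55  -0.364  0.106] dz 1.511
bottle [ 0.526 -0.166  0.01 ] dz 1.546
salt [ 0.548 -0.266  0.01 ] dz 1.543
caddy [ 0.541 -0.271  0.   ] dz 1.552
mill [0.658 0.009 0.   ] dz 1.522
rack [0.72  0.314 0.   ] dz 1.626
bowl [0.358 0.301 0.   ] dz 1.593
timer [0.419 0.156 0.05 ] dz 1.558
mug [ 0.691 -0.161  0.04 ] dz 1.64

cup [0.546 0.17  0.07 ] dz 0.924
hook [0.612 0.179 0.139] dz 0.889
mat [0.46  0.005 0.   ] dz 1.087
lidtop [ 0.555 -0.367  0.106] dz 0.942
timer [0.442 0.155 0.   ] dz 1.107
mug [ 0.684 -0.172  0.   ] dz 0.847
mill [0.64  0.001 0.   ] dz 0.912
salt [ 0.529 -0.278  0.01 ] dz 0.962
rack [0.729 0.308 0.   ] dz 0.884
top lid 0
top mat 484 [ 0.336 -0.028  0.005] [ 0.253 -0.118  0.003] [0.418 0.058 0.012]
scene lid 0
scene mat 17 [ 0.41  -0.016  0.005] [ 0.342 -0.103  0.003] [0.42  0.006 0.008]
```

Emit:
servo_tool:
  steps: "-0.04 -0.044 -0.01 0 0 0; -0.083 -0.088 -0.02 0 0 0; -0.083 -0.088 -0.02 0 0 0; -0.083 -0.088 -0.02 0 0 0; -0.083 -0.088 -0.02 0 0 0; -0.083 -0.088 0 0 0 0; -0.083 -0.088 0 0 0 0; -0.083 -0.088 0 0 0 0; -0.083 -0.088 0 0 0 0; -0.083 -0.088 0 0 0 0"
  gripper: 1

```text
time_s: 2.8
ee_pos: [0.3913, -0.1187, 0.2677]
orientation: [0.809, -0.588, 0.001, -0.0]
force: [0.8, -0.9, -0.1]
finger_gap: 0.0854
```

Emit:
servo_tool:
  steps: "-0.083 -0.088 0 0 0 0; -0.083 -0.088 0 0 0 0; -0.083 -0.088 0 0 0 0; -0.083 -0.088 0 0 0 0; -0.083 -0.088 0 0 0 0; -0.083 -0.088 0 0 0 0; 0 0 0 0 0 0.12; 0 0 0 0 0 0.12; 0 0 0 0 0 0; 0 0 0 0 0 0"

```text
time_s: 3.8
ee_pos: [0.53, 0.1341, 0.2673]
orientation: [0.751, -0.661, -0.0, 0.0]
force: [-0.0, -0.6, 0.6]
finger_gap: 0.0853
```

```bash
python3 - <<'E'
from h import *
p=cam('wrist','wrist1'); np.save('w1.npy',p,allow_pickle=True)
print(np.round(p['origin'],3),p['K'][0],np.round(R.from_quat(p['rotation']).as_matrix(),3))
for l,z in(('cup',.072),('cup_hook',.139),('timer',0)):
    for r in arm.place_of(p,l)[:2]: print(l,np.round(r['xy']),round(r['conf'],2),np.round(atz(p,[r['xy']],z),3))
s=arm.sense();print(s['time_s'],s['q'],s['ee_pos'],s['force'],R.from_quat(s['orientation']).as_matrix().round(3))
E
```

```text
[0.612 0.145 0.409] [353.92155633   0.         321.80614815] [[ 0.128  0.938  0.323]
 [-0.992  0.122  0.041]
 [-0.    -0.325  0.946]]
cup [285. 125.] 0.9 [[0.572 0.175 0.072]]
cup_hook [277.  86.] 0.67 [[0.607 0.178 0.139]]
timer [293. 241.] 0.63 [[0.42  0.157 0.   ]]
4.0 [ 4.31037047e-02  2.30810878e-01  1.48285927e+00 -8.72684155e-07
  1.42758842e+00  1.48827359e+00] [0.53008844 0.13376564 0.26749861] [-0.63562976  0.39463264  0.97175738] [[ 0.125 -0.992  0.   ]
 [-0.992 -0.125  0.   ]
 [ 0.    -0.    -1.   ]]
```

View pics/wrist1.png

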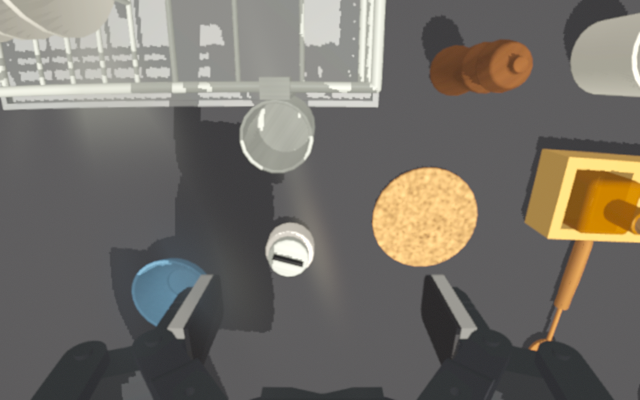

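```bash
python3 - <<'E'
from h import *
p=np.load('w1.npy',allow_pickle=True).item()
print('rim centre',atz(p,[(277.5,133)],.142).round(4),'rim L,R',atz(p,[(241,133),(314,133)],.142).round(4),'mat',atz(p,[(425.5,216.5)],.006).round(4), 'edges',atz(p,[(373,216.5),(478,216.5),(425,167),(425,266)],.006).round(3))
print('wire',atz(p,[(5,97),(375,87)],.135).round(3))
print('lid?',[ (r['xy'],r['conf']) for r in arm.place_of(p,'lid')[:1]])
uv,P=cloud(p)
m=(P[:,2]>.13)&(P[:,2]<.15)&(np.hypot(P[:,0]-.572,P[:,1]-.175)<.032)
print(m.sum(),P[m].mean(0),P[m].min(0),P[m].max(0))
m=(P[:,2]>.004)&(P[:,2]<.012)&(np.hypot(P[:,0]-.47,P[:,1])<.075)
print(m.sum(),P[m].mean(0),P[m].min(0),P[m].max(0))
E
```

```text
rim centre [[0.5738 0.1739 0.142 ]] rim L,R [[0.5704 0.2011 0.142 ]
 [0.5773 0.1467 0.142 ]] mat [[ 4.771e-01 -1.000e-04  6.000e-03]] edges [[ 0.469  0.064  0.006]
 [ 0.485 -0.065  0.006]
 [ 0.538  0.014  0.006]
 [ 0.41  -0.015  0.006]]
wire [[0.576 0.393 0.135]
 [0.616 0.106 0.135]]
lid? []
1289 [0.57516068 0.17701978 0.13901235] [0.54294509 0.14761651 0.13004968] [0.60391719 0.20243488 0.14331377]
7829 [0.47566186 0.00084602 0.00565984] [ 0.40888675 -0.06383127  0.00400023] [0.5381855  0.0644189  0.00842889]
```

Emit:
servo_tool:
  steps: "-0.044 -0.06 0 0 0 0; -0.044 -0.06 0 0 0 0; 0 0 0.07 0 0 0; 0 0 0.08 0 0 0; 0 0 0.08 0 0 0; 0 0 0.08 0 0 0; 0 0 0.07 0 0 0; 0 0 0.044 0 0 0; 0 0 0 0 0 0; 0 0 0 0 0 0"

```text
time_s: 5.05
ee_pos: [0.5736, 0.1749, 0.0981]
orientation: [0.75, -0.661, -0.0, -0.0]
force: [0.1, 0.5, 0.4]
finger_gap: 0.0852
```

Emit:
servo_tool:
  steps: "0 0 0 0 0 0;0 0 0 0 0 0;0 0 0 0 0 0;0 0 0 0 0 0;0 0 0 0 0 0;0 0 0 0 0 0;0 0 0 0 0 0;0 0 0 0 0 0;0 0 0 0 0 0;0 0 0 0 0 0"
  gripper: 0
  grip_force: 35

```text
time_s: 6.05
ee_pos: [0.5743, 0.1751, 0.0994]
orientation: [0.75, -0.661, 0.001, -0.001]
force: [-1.3, 0.1, 5.6]
finger_gap: 0.056
```

Emit:
servo_tool:
  steps: "0 0 -0.02 0 0 0; 0 0 -0.03 0 0 0; 0 0 -0.03 0 0 0; 0 0 -0.03 0 0 0; 0 0 -0.03 0 0 0; 0 0 -0.02 0 0 0; 0 0.04 0 0 0 0; 0 0.06 0 0 0 0; 0 0.06 0 0 0 0; 0 0 0 0 0 0"

```text
time_s: 7.05
ee_pos: [0.5065, 0.1671, 0.1618]
orientation: [0.75, -0.661, -0.001, 0.001]
force: [0.1, 0.4, -1.1]
finger_gap: 0.0563
```

```bash
python3 - <<'E'
from h import *
p=cam('wrist','wrist2'); np.save('w2.npy',p,allow_pickle=True)
s=arm.sense();print(s['time_s'],s['ee_pos'],s['force'],s['finger_gap'],R.from_quat(s['orientation']).as_matrix().round(3).tolist())
uv,P=cloud(p); T=(P-s['ee_pos'])@R.from_quat(s['orientation']).as_matrix()
m=(abs(T[:,0])<.05)&(abs(T[:,1])<.06)&(T[:,2]>-.09)&(T[:,2]<.1)
for a in np.arange(-.08,.06,.01):
    k=m&(T[:,2]>=a)&(T[:,2]<a+.01)
    if k.sum(): print(round(a,2),k.sum(),T[k].min(0).round(3),T[k].max(0).round(3))
E
```

```text
7.1 [0.5086731  0.16713033 0.16220456] [ 0.1082449  -0.43001467 -0.23644707] 0.05623679481877156 [[0.125, -0.992, -0.0], [-0.992, -0.125, -0.0], [-0.0, 0.0, -1.0]]
-0.08 4785 [-0.05  -0.016 -0.08 ] [ 0.05  -0.005 -0.07 ]
-0.07 1861 [-0.05  -0.016 -0.07 ] [ 0.05   0.011 -0.06 ]
-0.06 6127 [-0.05  -0.012 -0.06 ] [ 0.05   0.015 -0.05 ]
-0.05 6918 [-0.05  -0.039 -0.05 ] [ 0.05   0.026 -0.04 ]
-0.04 6481 [-0.042 -0.039 -0.04 ] [ 0.041  0.033 -0.03 ]
-0.03 5097 [-0.043 -0.039 -0.03 ] [ 0.041  0.032 -0.02 ]
-0.02 3494 [-0.042 -0.038 -0.02 ] [ 0.041  0.032 -0.01 ]
-0.01 2208 [-0.039 -0.019 -0.01 ] [ 0.038  0.031 -0.   ]
-0.0 1534 [-0.027 -0.019  0.   ] [0.026 0.031 0.01 ]
0.01 1454 [-0.028 -0.028  0.01 ] [0.026 0.031 0.02 ]
0.02 1077 [-0.028 -0.027  0.02 ] [0.026 0.03  0.029]
```

View pics/wrist2.png

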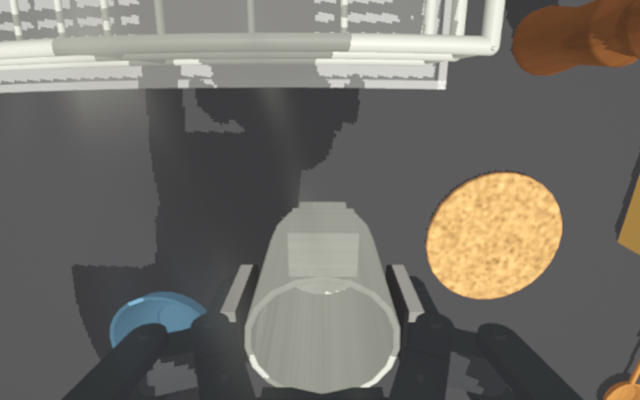

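Emit:
servo_tool:
  steps: "0.05 0.016 0 0 0 0; 0.08 0.026 0 0 0 0; 0.09 0.029 0 0 0 0; 0.09 0.029 0 0 0 0; 0.06 0.019 0 0 0 0; 0.032 0.01 0 0 0 0; 0 0 0.04 0 0 0; 0 0 0.06 0 0 0; 0 0 0.06 0 0 0; 0 0 0.05 0 0 0"

```text
time_s: 8.1
ee_pos: [0.4794, 0.0014, 0.0768]
orientation: [0.75, -0.661, 0.0, -0.0]
force: [-1.1, 0.4, -1.2]
finger_gap: 0.0567
```

Emit:
servo_tool:
  steps: "0 0 0.04 0 0 0; 0 0 0.02 0 0 0; 0 0 0.01 0 0 0; 0 0 0.01 0 0 0; 0 0 0 0 0 0; 0 0 0 0 0 0; 0 0 0 0 0 0"

```text
time_s: 8.8
ee_pos: [0.4792, 0.001, 0.0463]
orientation: [0.75, -0.661, 0.001, -0.0]
force: [1.2, 0.3, -0.5]
finger_gap: 0.0562
```

```bash
python3 - <<'E'
from h import *
p=cam('wrist','wrist3'); np.save('w3.npy',p,allow_pickle=True)
s=arm.sense();print(s['time_s'],s['ee_pos'],s['force'],s['finger_gap'])
uv,P=cloud(p); T=(P-s['ee_pos'])@R.from_quat(s['orientation']).as_matrix()
m=(abs(T[:,0])<.026)&(abs(T[:,1])<.05)&(T[:,2]>-.06)
h,e=np.histogram(T[m][:,2],np.arange(-.06,.045,.002)); print([(round(b,3),a) for a,b in zip(h,e)])
k=m&(P[:,2]<.015)&(P[:,2]>0); print(P[k].mean(0))
E
```

```text
8.85 [0.47907982 0.00102445 0.04623725] [ 0.19749201 -0.33850877 -1.36170658] 0.05627198542363876
[(np.float64(-0.06), np.int64(35)), (np.float64(-0.058), np.int64(10)), (np.float64(-0.056), np.int64(1)), (np.float64(-0.054), np.int64(0)), (np.float64(-0.052), np.int64(0)), (np.float64(-0.05), np.int64(0)), (np.float64(-0.048), np.int64(0)), (np.float64(-0.046), np.int64(0)), (np.float64(-0.044), np.int64(1559)), (np.float64(-0.042), np.int64(3616)), (np.float64(-0.04), np.int64(1043)), (np.float64(-0.038), np.int64(1018)), (np.float64(-0.036), np.int64(968)), (np.float64(-0.034), np.int64(933)), (np.float64(-0.032), np.int64(861)), (np.float64(-0.03), np.int64(877)), (np.float64(-0.028), np.int64(822)), (np.float64(-0.026), np.int64(774)), (np.float64(-0.024), np.int64(768)), (np.float64(-0.022), np.int64(637)), (np.float64(-0.02), np.int64(536)), (np.float64(-0.018), np.int64(533)), (np.float64(-0.016), np.int64(539)), (np.float64(-0.014), np.int64(498)), (np.float64(-0.012), np.int64(450)), (np.float64(-0.01), np.int64(442)), (np.float64(-0.008), np.int64(419)), (np.float64(-0.006
[... 204 characters left out ...]
loat64(0.006), np.int64(266)), (np.float64(0.008), np.int64(272)), (np.float64(0.01), np.int64(263)), (np.float64(0.012), np.int64(313)), (np.float64(0.014), np.int64(295)), (np.float64(0.016), np.int64(287)), (np.float64(0.018), np.int64(266)), (np.float64(0.02), np.int64(194)), (np.float64(0.022), np.int64(172)), (np.float64(0.024), np.int64(198)), (np.float64(0.026), np.int64(446)), (np.float64(0.028), np.int64(8)), (np.float64(0.03), np.int64(0)), (np.float64(0.032), np.int64(0)), (np.float64(0.034), np.int64(0)), (np.float64(0.036), np.int64(0)), (np.float64(0.038), np.int64(757)), (np.float64(0.04), np.int64(4672)), (np.float64(0.042), np.int64(101))]
[0.51321142 0.00505003 0.00558136]
```

Emit:
servo_tool:
  steps: "0 0 0.015 0 0 0; 0 0 0.01 0 0 0; 0 0 0.0025 0 0 0; 0 0 0 0 0 0; 0 0 0 0 0 0; 0 0 0 0 0 0"

```text
time_s: 9.45
ee_pos: [0.4793, 0.0011, 0.0354]
orientation: [0.75, -0.661, 0.0, -0.0]
force: [-1.7, 0.9, 8.5]
finger_gap: 0.056
```

Emit:
servo_tool:
  steps: "0 0 0.0025 0 0 0; 0 0 0.0025 0 0 0; 0 0 0 0 0 0; 0 0 0 0 0 0"

```text
time_s: 9.85
ee_pos: [0.4805, 0.0012, 0.0347]
orientation: [0.75, -0.661, 0.002, -0.001]
force: [-1.0, 3.6, 18.3]
finger_gap: 0.056
```

Emit:
servo_tool:
  steps: "0 0 -0.003 0 0 0; 0 0 0 0 0 0; 0 0 0 0 0 0"

```text
time_s: 10.15
ee_pos: [0.4802, 0.0012, 0.0349]
orientation: [0.75, -0.662, 0.001, -0.001]
force: [1.2, 2.5, 9.4]
finger_gap: 0.0561
```

Emit:
servo_tool:
  steps: "0 0 0 0 0 0; 0 0 0 0 0 0; 0 0 0 0 0 0; 0 0 0 0 0 0; 0 0 0 0 0 0; 0 0 0 0 0 0; 0 0 0 0 0 0"
  gripper: 1

```text
time_s: 10.85
ee_pos: [0.4787, 0.0011, 0.0339]
orientation: [0.75, -0.661, -0.0, 0.0]
force: [0.3, -0.1, 0.7]
finger_gap: 0.0851
```

Emit:
servo_tool:
  steps: "0 0 -0.03 0 0 0; 0 0 -0.06 0 0 0; 0 0 -0.09 0 0 0; 0 0 -0.1 0 0 0; 0 0 -0.1 0 0 0; 0 0 -0.1 0 0 0; 0 0 -0.1 0 0 0; 0 0 0 0 0 0"

```text
time_s: 11.65
ee_pos: [0.4815, 0.0006, 0.2729]
orientation: [0.75, -0.661, 0.005, -0.003]
force: [0.0, -0.4, 0.4]
finger_gap: 0.0854
```

Emit:
servo_tool:
  steps: "0.06 -0.006 0 0 0 0; 0.1 -0.006 0 0 0 0; 0.11 -0.006 0 0 0 0; 0.11 -0.006 0 0 0 0; 0.11 -0.006 0 0 0 0; 0.11 -0.006 0 0 0 0; 0.11 -0.006 0 0 0 0; 0.11 -0.006 0 0 0 0; 0.07 -0.006 0.025 0 0 0; 0.04 -0.006 0.025 0 0 0"

```text
time_s: 12.65
ee_pos: [0.5487, -0.3675, 0.2453]
orientation: [0.749, -0.662, 0.0, 0.0]
force: [-0.6, 0.3, -0.8]
finger_gap: 0.0855
```

```bash
python3 - <<'E'
from h import *
p=cam('wrist','wrist4'); np.save('w4.npy',p,allow_pickle=True)
for l,z in(('lid',.088),('lid_top',.106),('jar',.01),('saltpot',.01),('bottle',.01)):
    for r in arm.place_of(p,l)[:2]: print(l,np.round(r['xy']),round(r['conf'],2),np.round(atz(p,[r['xy']],z),4))
s=arm.sense();print(s['time_s'],s['q'],s['ee_pos'],R.from_quat(s['orientation']).as_matrix().round(3).tolist())
uv,P=cloud(p)
m=(P[:,2]>.098)&(P[:,2]<.115)&(np.hypot(P[:,0]-.552,P[:,1]+.366)<.05)
print(m.sum(),P[m].mean(0),P[m].min(0),P[m].max(0))
c,r=cv2.minEnclosingCircle(P[m][:,:2].astype(np.float32)); print(c,r)
p=cam('top','top4')
E
```

```text
lid [332. 186.] 0.72 [[ 0.5477 -0.3764  0.088 ]]
lid_top [331. 190.] 0.98 [[ 0.5499 -0.3744  0.106 ]]
saltpot [235. 162.] 0.71 [[ 0.54   -0.2733  0.01  ]]
bottle [149. 156.] 0.94 [[ 0.5353 -0.1776  0.01  ]]
12.95 [-7.53747964e-01  4.47769658e-01  1.22357915e+00  4.02813592e-04
  1.47027122e+00  6.90276474e-01] [ 0.54918013 -0.36331558  0.2465671 ] [[0.126, -0.992, 0.0], [-0.992, -0.126, 0.0], [-0.0, -0.0, -1.0]]
4131 [ 0.5505479  -0.37285547  0.10573419] [ 0.51883647 -0.40396059  0.09810195] [ 0.58006721 -0.34212184  0.10835491]
(0.5492667555809021, -0.3729516267776489) 0.031221216544508934
```

View pics/wrist4.png

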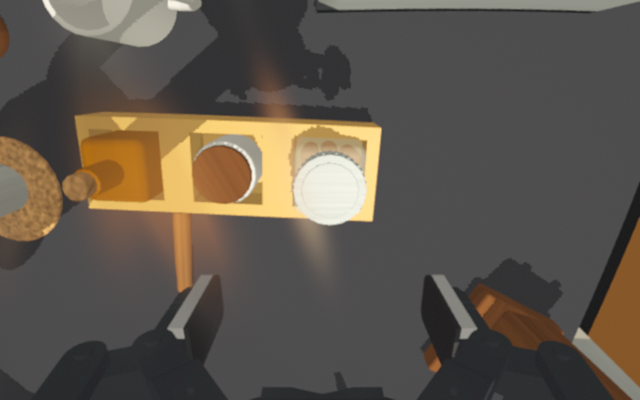

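Emit:
servo_tool:
  steps: "0.0125 0.0015 0.03 0 0 0; 0.0125 0.0015 0.06 0 0 0; 0 0 0.07 0 0 0; 0 0 0.07 0 0 0; 0 0 0.06 0 0 0; 0 0 0.05 0 0 0; 0 0 0.03 0 0 0; 0 0 0.015 0 0 0; 0 0 0 0 0 0; 0 0 0 0 0 0"

```text
time_s: 14.0
ee_pos: [0.5496, -0.3755, 0.0929]
orientation: [0.75, -0.661, 0.001, 0.0]
force: [-0.4, -0.6, 1.3]
finger_gap: 0.0852
```

```bash
python3 - <<'E'
from h import *
p=cam('wrist','wrist5'); np.save('w5.npy',p,allow_pickle=True)
s=arm.sense();print(s['time_s'],s['ee_pos'],s['force'],s['ft_torque'],s['finger_gap'])
uv,P=cloud(p)
m=(P[:,2]>.1)&(P[:,2]<.112)&(np.hypot(P[:,0]-.5495,P[:,1]+.3733)<.034)
print(m.sum(),P[m].mean(0),P[m].min(0),P[m].max(0)); print(cv2.minEnclosingCircle(P[m][:,:2].astype(np.float32)))
E
```

```text
14.05 [ 0.54972379 -0.37556413  0.09321584] [-0.31050659 -0.61164463 -0.06368625] [ 0.01760012 -0.04117302  0.03792562] 0.08517016003076693
14386 [ 0.55206377 -0.37310956  0.10576985] [ 0.5183625  -0.40448721  0.10000407] [ 0.58051237 -0.342498    0.10862984]
((0.5492039918899536, -0.3732176125049591), 0.03144592046737671)
```

View pics/wrist5.png

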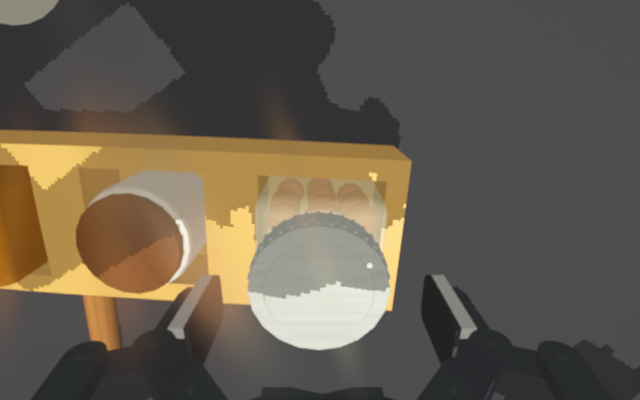

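Emit:
servo_tool:
  steps: "-0.005 0 0.012 0 0 0; 0 0 0.01 0 0 0; 0 0 0 0 0 0; 0 0 0 0 0 0"

```text
time_s: 14.45
ee_pos: [0.5487, -0.373, 0.083]
orientation: [0.75, -0.661, -0.0, -0.0]
force: [-0.2, 0.2, 0.2]
finger_gap: 0.0856
```

Emit:
servo_tool:
  steps: "0 0 0 0 0 0;0 0 0 0 0 0;0 0 0 0 0 0;0 0 0 0 0 0;0 0 0 0 0 0;0 0 0 0 0 0;0 0 0 0 0 0;0 0 0 0 0 0"
  gripper: 0
  grip_force: 90

```text
time_s: 15.25
ee_pos: [0.5492, -0.3734, 0.0838]
orientation: [0.75, -0.661, 0.001, 0.0]
force: [-1.1, 0.4, 5.2]
finger_gap: 0.0584
```

```bash
python3 - <<'E'
from h import *
p=cam('wrist','wrist6')
s=arm.sense();print(s['time_s'],s['q'],s['ee_pos'],s['force'],s['ft_torque'],s['finger_gap'])
uv,P=cloud(p); M=R.from_quat(s['orientation']).as_matrix(); T=(P-s['ee_pos'])@M
for sg in(-1,1):
    k=(sg*T[:,0]>.033)&(sg*T[:,0]<.05)&(abs(T[:,1])<.014)&(T[:,2]>-.03)&(T[:,2]<.004); print(sg,k.sum(),np.percentile(T[k][:,2],[50,95,99]))
    print('tip world z',s['ee_pos'][2]-np.percentile(T[k][:,2],99))
E
```

```text
15.3 [-7.64736685e-01  5.77514871e-01  1.42099956e+00 -2.58587158e-05
  1.14180613e+00  6.80738630e-01] [ 0.54916141 -0.37338107  0.08379406] [-0.04491787 -0.37871818  5.81090242] [ 0.02583384  0.01703575 -0.01796188] 0.05818738284881226
-1 541 [-0.02100202 -0.01100199 -0.00831577]
tip world z 0.0921098346209699
1 469 [-0.02141657 -0.01123465 -0.00831167]
tip world z 0.09210573403688778
```

View pics/wrist6.png

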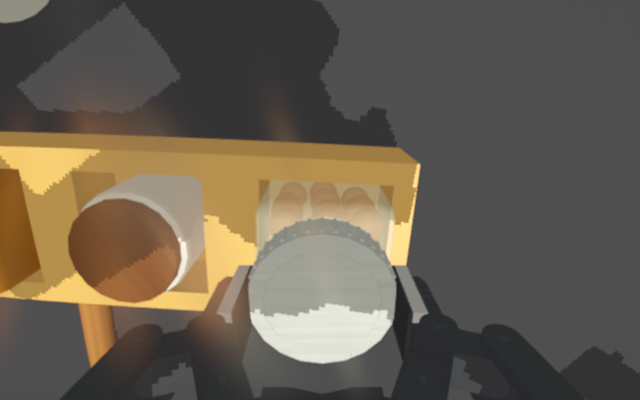

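Emit:
servo_tool:
  steps: "0 0 0 0 0 -0.06; 0 0 0 0 0 -0.08; 0 0 -0.0002 0 0 -0.08; 0 0 -0.0002 0 0 -0.08; 0 0 -0.0002 0 0 -0.08; 0 0 -0.0002 0 0 -0.08; 0 0 -0.0002 0 0 -0.08; 0 0 -0.0002 0 0 -0.08; 0 0 0 0 0 0; 0 0 0 0 0 0"
  grip_force: 100

```text
time_s: 16.3
ee_pos: [0.549, -0.3734, 0.0839]
orientation: [0.887, -0.462, 0.0, 0.0]
force: [-0.3, -0.3, 4.1]
finger_gap: 0.0586
```

```bash
python3 - <<'E'
from h import *
p=cam('wrist','wrist7'); np.save('w7.npy',p,allow_pickle=True)
s=arm.sense();print(s['time_s'],s['q'],s['ee_pos'],s['force'],s['ft_torque'],s['finger_gap'])
M=R.from_quat(s['orientation']).as_matrix(); print(M.round(3).tolist(),np.arctan2(M[1,0],M[0,0]))
uv,P=cloud(p)
m=(P[:,2]>.1)&(P[:,2]<.115)&(np.hypot(P[:,0]-.5495,P[:,1]+.3733)<.033)
print(np.percentile(P[m][:,2],[5,50,95]))
E
```

```text
16.35 [-7.64840097e-01  5.77435111e-01  1.42076987e+00 -1.66809258e-04
  1.14244203e+00  1.95199154e-01] [ 0.54903382 -0.37341541  0.08392942] [ 0.7464309  -0.33596776  4.34565625] [-0.12924252  0.00254521  0.01342836] 0.05853260024804529
[[0.574, -0.819, 0.001], [-0.819, -0.574, -0.001], [0.001, -0.0, -1.0]] -0.9599700510471973
[0.10411653 0.10570986 0.10703887]
```

Emit:
servo_tool:
  steps: "0 0 -0.0002 0 0 -0.08; 0 0 -0.0002 0 0 -0.08; 0 0 -0.0002 0 0 -0.08"

```text
time_s: 16.65
ee_pos: [0.5488, -0.3734, 0.084]
orientation: [0.927, -0.375, 0.0, 0.0]
force: [-1.5, -1.7, 3.4]
finger_gap: 0.0584
```

```bash
python3 - <<'E'
from h import *
s=arm.sense();print(s['time_s'],s['q'],s['ee_pos'],s['force'],s['ft_torque'],s['finger_gap'],s['joint_efforts'])
p=np.load('w5.npy',allow_pickle=True).item();w7=np.load('w7.npy',allow_pickle=True).item()
a=p['color'][200:350,240:400];b=w7['color'][200:350,240:400]
cv2.imwrite('pics/w7.png',cv2.resize(w7['color'][150:400,150:500,::-1],None,fx=2,fy=2))
E
```

```text
16.65 [-7.64993590e-01  5.77365260e-01  1.42080493e+00 -4.23580510e-04
  1.14291974e+00  4.09573075e-03] [ 0.54878925 -0.37343466  0.08396231] [-1.45037638 -1.72960844  3.39105025] [-0.24138355  0.07886478 -0.07372737] 0.05837732841434747 [  1.18295889 -56.82109594 -24.57508206   0.4573671    0.20654951
   0.75896066]
```

View pics/w7.png

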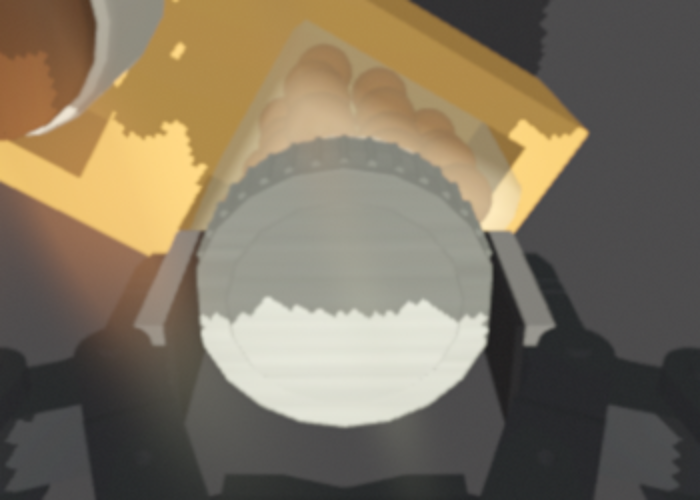

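```bash
python3 - <<'E'
from h import *
a=cv2.imread('pics/wrist6.png',0).astype(float); b=cv2.imread('pics/wrist7.png',0).astype(float)
for n,i in(('w6',a),('w7',b)):
    hp=i-cv2.GaussianBlur(i,(0,0),3); c=hp[235:290,275:370]   # upper lid interior
    gx=cv2.Sobel(c,-1,1,0);gy=cv2.Sobel(c,-1,0,1); th=.5*np.arctan2(2*(gx*gy).sum(),(gx**2-gy**2).sum()); print(n,'grad dir',th,(gx**2).sum(),(gy**2).sum())
h=lambda i:i-cv2.GaussianBlur(i,(0,0),3)
A,B=h(a)[220:345,262:382],h(b)
r=cv2.matchTemplate(B.astype(np.float32),A.astype(np.float32),cv2.TM_CCOEFF_NORMED)
print('no-slip match',cv2.minMaxLoc(r)[1],cv2.minMaxLoc(r)[3])
for ang in range(-30,31,5):
    Mx=cv2.getRotationMatrix2D((322,290),ang,1); A2=h(cv2.warpAffine(a,Mx,(640,400)))[225:285,275:370].astype(np.float32)
    r=cv2.matchTemplate(B.astype(np.float32)[215:295,265:380],A2,cv2.TM_CCOEFF_NORMED); print(ang,round(cv2.minMaxLoc(r)[1],2),end='; ')
E
```

```text
w6 grad dir -1.5449701573003105 165145.77635964096 565683.108967639
w7 grad dir -1.5563567087381043 152397.12304412632 547475.8429167777
no-slip match 0.577172040939331 (262, 220)
-30 0.48; -25 0.41; -20 0.47; -15 0.41; -10 0.63; -5 0.6; 0 0.97; 5 0.6; 10 0.62; 15 0.37; 20 0.42; 25 0.43; 30 0.44;
```

Emit:
servo_tool:
  steps: "0 0 -0.0002 0 0 -0.095; 0 0 -0.0002 0 0 -0.095; 0 0 -0.0002 0 0 -0.095; 0 0 -0.0002 0 0 -0.095; 0 0 -0.0002 0 0 -0.095; 0 0 -0.0002 0 0 -0.095; 0 0 -0.0002 0 0 -0.095; 0 0 -0.0002 0 0 -0.095; 0 0 -0.0002 0 0 -0.095; 0 0 0 0 0 -0.085"

```text
time_s: 17.65
ee_pos: [0.5487, -0.3736, 0.0842]
orientation: [1.0, -0.015, -0.0, 0.0]
force: [-0.3, -1.9, 1.2]
finger_gap: 0.0578
```

```bash
python3 - <<'E'
from h import *
p=cam('wrist','wrist8')
s=arm.sense();print(s['time_s'],s['q'],s['ee_pos'],s['force'],s['ft_torque'],s['finger_gap'])
a=cv2.imread('pics/wrist6.png',0).astype(float); b=cv2.imread('pics/wrist8.png',0).astype(float)
h=lambda i:i-cv2.GaussianBlur(i,(0,0),3); B=h(b).astype(np.float32)
for ang in range(-30,31,5):
    Mx=cv2.getRotationMatrix2D((322,290),ang,1); A2=h(cv2.warpAffine(a,Mx,(640,400)))[225:285,275:370].astype(np.float32)
    r=cv2.matchTemplate(B[215:295,265:380],A2,cv2.TM_CCOEFF_NORMED); print(ang,round(cv2.minMaxLoc(r)[1],2),end='; ')
E
```

```text
17.7 [-7.65196304e-01  5.77360734e-01  1.42030592e+00 -5.45980086e-04
  1.14364676e+00 -7.37740771e-01] [ 0.5487116  -0.37359881  0.08414625] [ 1.20061589 -1.76053042  1.39487394] [-0.38275542 -0.10944803 -0.00928691] 0.05836670845538812
-30 0.42; -25 0.37; -20 0.39; -15 0.33; -10 0.57; -5 0.51; 0 0.8; 5 0.5; 10 0.52; 15 0.33; 20 0.39; 25 0.4; 30 0.41;
```

Emit:
servo_tool:
  steps: "0 0 -0.003 0 0 0; 0 0 -0.004 0 0 0; 0 0 -0.004 0 0 0; 0 0 -0.004 0 0 0; 0 0 0 0 0 0; 0 0 0 0 0 0; 0 0 0 0 0 0"

```text
time_s: 18.4
ee_pos: [0.5489, -0.3732, 0.0907]
orientation: [1.0, -0.016, 0.0, 0.0]
force: [0.8, -1.2, -1.0]
finger_gap: 0.058
```

```bash
python3 - <<'E'
from h import *
p=cam('wrist','wrist9')
s=arm.sense();print(s['time_s'],s['ee_pos'],s['force'],s['ft_torque'],s['finger_gap'])
E
```

```text
18.45 [ 0.54890852 -0.37319656  0.09066791] [ 0.81757403 -1.79021798 -0.23541211] [-0.23486592 -0.08522471 -0.01693702] 0.05835832669483903
```

View pics/wrist9.png

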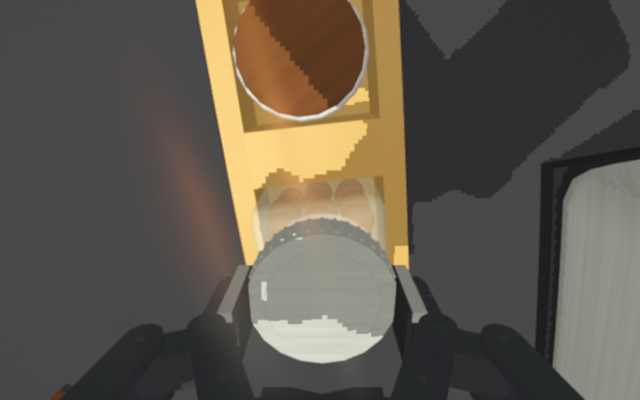

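Emit:
servo_tool:
  steps: "0 0 -0.01 0 0 0; 0 0 -0.015 0 0 0; 0 0 -0.02 0 0 0; 0 0 -0.015 0 0 0; 0 0 -0.01 0 0 0; 0 0 -0.005 0 0 0; 0 0 0 0 0 0; 0 0 0 0 0 0; 0 0 0 0 0 0; 0 0 0 0 0 0"

```text
time_s: 19.45
ee_pos: [0.5487, -0.3729, 0.1202]
orientation: [1.0, -0.016, -0.0, -0.0]
force: [0.2, -0.1, 0.5]
finger_gap: 0.058
```

```bash
python3 - <<'E'
from h import *
p=cam('wrist','wrist10'); q=cam('scene','scene10')
s=arm.sense();print(s['time_s'],s['ee_pos'],s['force'],s['ft_torque'],s['finger_gap'],s['orientation'])
uv,P=cloud(p)
m=(P[:,2]>.12)&(P[:,2]<.16)&(np.hypot(P[:,0]-.549,P[:,1]+.3733)<.03)
print('lid top z',np.percentile(P[m][:,2],[5,50,95]))
A=np.c_[P[m][:,:2],np.ones(m.sum())]; print('slope',np.linalg.lstsq(A,P[m][:,2],rcond=None)[0])
r=arm.place_of(q,'cup');print('cup',[(x['xy'],x['conf'],atz(q,[x['xy']],.006).round(3)) for x in r[:1]])
a=q['color'][150:270,130:430,::-1]; w=p['color'][::-1][::-1][:,:,::-1]
a=cv2.resize(a,(640,256)); cv2.imwrite('pics/fin.png',np.vstack([a,w[60:400]]))
E
```

```text
19.55 [ 0.54873348 -0.3729898   0.12028615] [-1.01477798 -0.27584373 -0.21061376] [-0.06708296  0.01208745 -0.02177997] 0.05813033613391 [ 9.99873658e-01 -1.58937489e-02 -1.69114781e-04 -1.68444727e-04]
lid top z [0.14080553 0.14187954 0.14315887]
slope [ 0.03292406 -0.00491675  0.12227804]
cup [([322.0, 211.4], 0.81, array([[ 0.47 , -0.007,  0.006]]))]
```

View pics/fin.png

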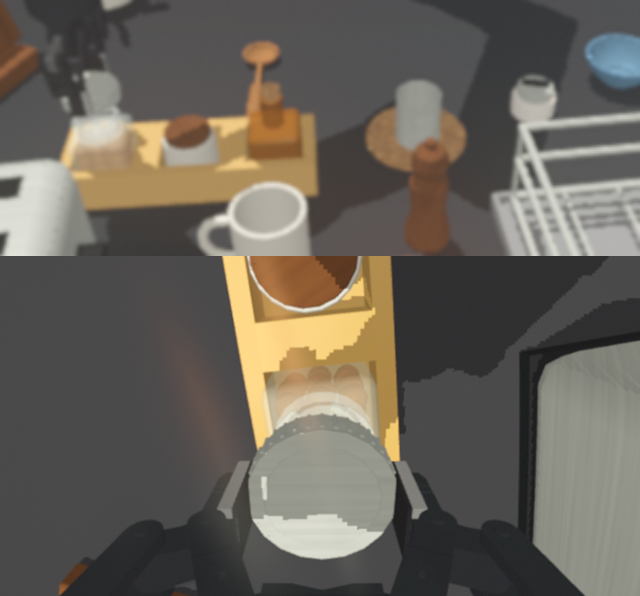

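```bash
python3 -c "
from station import arm
print(arm.hand_in())"
```

```text
the job is handed in; nothing more can be done
None
```

The job is done and handed in at about 19.6 s of the 51 s allowed, though no verdict is reported.

- **Cup:** I lifted it about 64 mm, moved it off the drainer's front wire and stood it upright on the cork mat. It was set down about 4 mm from the middle by arm pose. The network's last estimate was about 9 mm off, and both are well inside the 130 mm mat.
- **Lid:** I gripped it with 90 to 100 N and turned it 1.42 rad counter-clockwise. Comparing wrist pictures showed no slip in the grip.
- **Lift-off:** a gentle test lift of about 6 mm showed almost no load on the wrist, so the jar stayed down in its well. I then lifted straight up.
- **End state:** the lid's top is at 142 mm, 36 mm higher than at the start. Its lower edge is about 22 mm above the jar's rim and directly over the jar. The tool points straight down and the measured force is near zero. I took "two or three centimetres clear" as the gap between lid edge and rim.
- **Last picture:** it shows the open jar in its well and the cup standing on the mat, with the bystanders in view undisturbed.

Three readings disagreed slightly:
- The finger gap on the lid read 58 mm, although the lid is 61 mm across. The cause is unclear, perhaps the pads sitting between the ribs.
- A plane fitted to the lid's top in the depth image sloped about 0.03 rad, which I put down to depth noise or calibration since the tool was level.
- The arm rose only about 0.3 mm during the turn, against 1.4 mm expected.

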